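# Thread the second guide rod into the mill's Z-carriage and hold it

## Task

The mill's Z-carriage still lacks its second guide rod: take the smooth bright steel rod out of the wooden stand and thread it from above through the upper and then the lower bronze bushing on the carriage's empty side, until its top is level with the top of the rod already fitted beside it. Finish while still holding it there, still and upright, so that its collar can be clamped on: nothing else keeps it from dropping. Leave the brass rod, the threaded stud, the caliper and the loose collar where they are.

Things in the scene. Friction and masses are not known exactly. Their poses are not given: they have to be found in the camera images.
- guide_rod_center (a point): Middle of the loose guide rod: smooth bright steel, round, 12 mm diameter, 170 mm long, about 0.15 kg, lower end chamfered 2.5 mm. The tallest of three rods, upright in one of the stand's holes (which one varies). z axis along the rod, towards its top. In the end 60 mm of it stands above the upper bushing, so grip it within its top 35 mm.
- guide_rod_tip (a point): Centre of the guide rod's lower end, 85 mm below its middle.
- guide_rod_top (a point): Centre of the guide rod's top end, 85 mm above its middle.
- stand: Hardwood block fixed to the bench, 60 mm along its x, 205 mm along its y, 55 mm high; origin at the centre of its underside. Three round holes of 13 mm diameter and 45 mm deep (floor 10 mm above the bench) in a row along its y, at y = -75, 0 and +75 mm. The rods stand in them, so the guide rod's top is 180 mm above the bench.
- carriage: Fixed Z-carriage: aluminium back plate with two lugs 126 mm wide, 44 mm deep, on a green angle plate 128 mm high. Origin on the bench midway between the rod axes, z up, x from back plate to open side. Empty bore at y = -40 mm, fitted rod (12 mm, black collar 28 mm wide, 11 mm high at its foot) at y = +40 mm. Below the bores is only the bench; the finished rod's lower end is 20 mm above it.
- upper_bush (a point): Centre of the mouth (top face of the flange) of the upper bronze bushing on the empty side, 130 mm above the bench. Vertical through bore of 13.2 mm diameter, 20 mm long, with a lead-in that opens to 18 mm at the mouth; flange of 31 mm diameter.
- lower_bush (a point): Centre of the mouth of the lower bronze bushing, the same bushing 70 mm straight below the upper one (mouth 60 mm above the bench, its underside 40 mm above it).
- fitted_rod_top (a point): Centre of the top end of the rod already fitted in the carriage, 190 mm above the bench; fixed.
- brass_rod_center (a point): Middle of a brass rod, 12 mm diameter, 140 mm long, standing in another hole of the stand. To be left alone.
- stud_center (a point): Middle of a dark threaded stud, 12 mm diameter, 150 mm long, standing in another hole of the stand. To be left alone.
- caliper_center (a point): Middle of the beam of a digital caliper, 235 mm long along its x, lying flat on the bench, 15 mm high. To be left alone.
- collar_center (a point): Middle of a loose black shaft collar, 28 mm diameter, 11 mm high, lying on the bench by the carriage. To be left alone.

How it is judged:
On the way, in this order (a step that is already met when the one before it is completed fails the run):
1. the guide rod is lifted clear of the stand in the gripper (height (world z) of guide_rod_tip above 0.065 m and contact force between guide_rod and the fingers above 1 N), for 0.2 s.
2. the rod's lower end has come through the upper bushing from above and is between the two bushings (horizontal distance between guide_rod_tip and upper_bush below 0.006 m and z of guide_rod_tip in the frame of upper_bush between -0.072 and -0.015 m and angle between the z axis of guide_rod_center and the z axis of carriage, either way round below 0.15 rad), for 0.05 s.
At the end, for the whole second after the job is handed in: The guide rod passes through both bushings of the empty side (its axis within 3 mm of theirs and within 0.04 rad of upright), its top is within 5 mm of the height of the fitted rod's top, it is at rest and does not touch the bench, and the fingers still grip it (z of guide_rod_top in the frame of fitted_rod_top between -0.005 and 0.005 m and horizontal distance between guide_rod_tip and lower_bush below 0.003 m and horizontal distance between guide_rod_center and upper_bush below 0.003 m and angle between the z axis of guide_rod_center and the z axis of carriage, either way round below 0.04 rad and contact force between guide_rod and the fingers above 1 N and contact force between guide_rod and table below 0.2 N and linear speed of guide_rod below 0.02 m/s); the arm keeps its last pose, push and grip.
It fails at once if another rod in the stand, the caliper or the loose collar was displaced by more than 40 mm (distance of any of brass_rod_center, stud_center, caliper_center, collar_center from where it was at the start of the episode above 0.04 m).
It also fails if it takes over 61 s, if anything falls off the work surface, if the arm or the gripper's body presses on something with over 40 N, if the wrist force passes 120 N, or if a joint passes its speed limit or range.

## Robot

A 6-joint arm with a two-finger parallel gripper is mounted at the origin on the work surface. World frame = base frame: x ahead of the robot, y to its left, z up, the work surface at z = 0. Lengths are in m, angles in rad, forces in N, time in s.
With the tool pointing down it reaches from about 0.375 to 0.9 m from the base axis. Payload 3.1 kg.
Tool frame: the origin (TCP) lies at the very end of the fingers, on their centre line; the grasp point (between the pads) lies 19 mm behind it (manip.tcp_to_grasp is the distance from the TCP to the grasp point, in m); z points along the fingers, y is the line along which they close (so a half turn about z gives the same grasp; the last joint's range is limited). The gripper opens to 85 mm and grips with 20 to 120 N. Pads are 22 mm wide; open, the fingers measure 114 mm over their backs; the gripper's body (76 mm by 85 mm) begins 54 mm behind the grasp point. The pads swing forward as they close: fully open they stand 13 mm farther back than shut.
Start: joints at [1.054, 0.527, 1.433, -0, 1.181, -0.178], TCP at [0.208, 0.589, 0.231] pointing down, gripper open.
Joint ranges: [-3.08, 3.08], [-0.75, 2.2], [0.22, 2.44], [-1.43, 4.57], [0, 2.65], [-2.85, 2.85]. Speed limits (rad/s): [2.79, 2.79, 3.14, 3.14, 3.14, 3.14].

## Interface

Orientations are given as a unit quaternion [x, y, z, w].
In Python, from station import manip gives the robot as it stands. The module is installed in compiled form; this text tells all that it offers.
- The arm moves only by the tool step_arm, never from a script. Its argument "commands" is one flat list of numbers, 6 for each row, row after row: the shift along the tool's x, y, z in m, then the turn, a rotation vector about the tool's x, y, z in degrees. A call has exactly 10 rows; each row is the pose to reach, as a shift and turn from the pose commanded when the call began, along the tool's axes at that moment; what a row does not reach only later rows make up. A row lasts 1/10 s, in which the tool goes at most 50 mm and 8.59 degrees, less where a joint would pass 70% of its speed; a pose out of reach is approached as far as the arm can. A call with a gripper value outside its range is refused whole. "jaw" is the opening in per cent of the stroke, from 0 (shut) to 100 (fully open), set as the call begins (left out, the last holds). The fingers move at their own pace and stop on an object; "grip_force" is the grip in N (left out, the last holds). Time passes only in rows, so rows that repeat a pose let the fingers close, or fill a call up. It gives the time, the measured TCP pose, the force, the opening and the grip force at its end, in the units of the state.
- manip.sense(): the state, without advancing time (a new reading comes with each control period).
- manip.snapshot(name): name is "scene" or "top"; returns a dict with "pixels" (400x640x3 uint8, blue, green, red), "fx", "fy", "cx", "cy" (pixels), "k1" (the pictures are not rectified: a ray, as slopes to the right and down, at radius r is drawn at 1 + k1 r^2 times it, then the intrinsics apply), "R" (3x3) and "t" (3): a world point X has camera coordinates R X + t. Camera axes: x right, y down, z forward; pixel columns grow to the right and rows downward; lengths in m; the calibration is good to about 2 mm. A picture is of the moment at which its call begins. There is no depth.
- manip.sign_off(): hands the job in; it is judged then, once.
The state is a dict: "t": time; "q": joint angles; "qd": joint speeds; "tau": joint torques, N m; "tcp_pos": TCP position; "tool_rot": TCP orientation; "force": force on the tool from outside, world axes, zero at the start; "ft_torque": the same for the moment, N m; "finger_gap": opening from 0.0 (shut) to 1.0 (fully open); "gripper_force": force on a finger pad.
Only numpy, scipy, OpenCV 4.12 (cv2) and the standard library are available. Lean on these libraries where they do the work, as an engineer would, in place of code of your own. Each camera call takes 0.05 s, during which the arm holds its last target. There are 200 camera calls.

## Working session

There is one attempt and no reset: what is moved stays moved. The work goes in short steps, Python scripts to look and compute and a tool call to move; the robot and the scene stay as the last step left them, time stands still between calls to the robot, and variables do not carry over. Pictures are saved under pics/ and viewed, at most 10 in all, crops included, and the job is handed in when it is done.

Besides the shell and the picture viewer there is one more tool, called after "Emit:" in YAML: its name, and indented under it one key for each argument. step_arm: Moves the arm, as the interface text tells. Its arguments: {"type":"object","properties":{"commands":{"type":"array","items":{"type":"number"}},"jaw":{"type":"number"},"grip_force":{"type":"number"}},"required":["commands"]}

```bash
mkdir -p pics; cat > h.py <<'E'
import numpy as np, cv2, pickle
from station import manip
def snap(n,tag):
    s=manip.snapshot(n); pickle.dump(s,open(f'pics/{tag}.pkl','wb')); cv2.imwrite(f'pics/{tag}.png',np.array(s['pixels'])); return s
def load(tag): return pickle.load(open(f'pics/{tag}.pkl','rb'))
def ray(s,u,v):
    a=np.array([(u-s['cx'])/s['fx'],(v-s['cy'])/s['fy']]); b=a.copy()
    for _ in range(30): b=a/(1+s['k1']*(b@b))
    R=np.array(s['R']);t=np.array(s['t']); d=R.T@np.array([*b,1]); return -R.T@t,d/np.linalg.norm(d)
def proj(s,X):
    c=np.array(s['R'])@np.array(X)+np.array(s['t']); b=c[:2]/c[2]; b=b*(1+s['k1']*(b@b)); return np.array([b[0]*s['fx']+s['cx'],b[1]*s['fy']+s['cy']])
def tri(s1,p1,s2,p2):
    o1,d1=ray(s1,*p1);o2,d2=ray(s2,*p2)
    k=np.linalg.lstsq(np.c_[d1,-d2],o2-o1,rcond=None)[0]
    a,b=o1+k[0]*d1,o2+k[1]*d2; return (a+b)/2,np.linalg.norm(a-b)
def atz(s,p,z):
    o,d=ray(s,*p); return o+d*(z-o[2])/d[2]
E
python3 - <<'E'
from h import *
for n in('scene','top'):
    s=snap(n,n+'0'); R=np.array(s['R']); print(n,-R.T@np.array(s['t']),R[2],s['fx'],s['k1'])
print(manip.sense(),manip.tcp_to_grasp)
E
```

```text
scene [ 0.83292882 -0.39990149  0.75370715] [-0.27866284  0.52791296 -0.80228108] 385.6249142475242 -0.02110361950546245
top [ 0.43511945 -0.03544671  1.04283681] [ 0.201148   -0.00613881 -0.97954163] 382.7518888528695 0.028350002873922732
{'t': 0.1, 'q': array([ 1.05347483e+00,  5.28389407e-01,  1.43381907e+00,  3.70866038e-06,
        1.18137504e+00, -1.78499547e-01]), 'qd': array([-0.00061528, -0.00356424, -0.00271076,  0.00171194,  0.00017228,
       -0.0007429 ]), 'tau': array([-1.74321785e-04, -4.43309569e+01, -1.78588325e+01, -2.36473406e-04,
        4.02744205e-03, -2.54280842e-06]), 'tcp_pos': array([0.20737434, 0.58889394, 0.23040722]), 'tool_rot': array([ 1.68602398e-01,  9.85683641e-01, -9.35205285e-04, -3.40987875e-04]), 'force': array([0.14435491, 0.47379483, 0.09872528]), 'ft_torque': array([ 0.01063219,  0.01081148, -0.0224731 ]), 'gripper_force': 0.0, 'finger_gap': 1.0005572320502707} 0.0187
```

View pics/scene0.png

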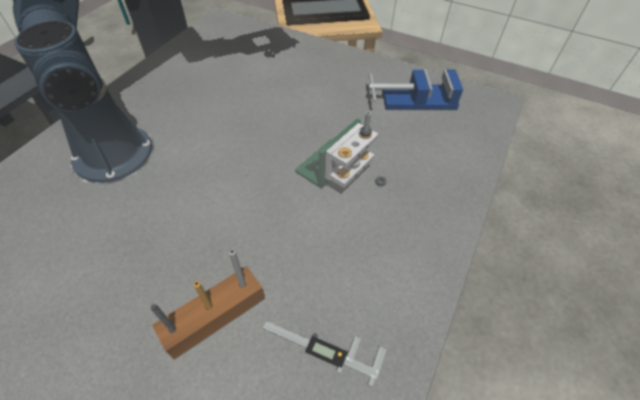

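View pics/top0.png

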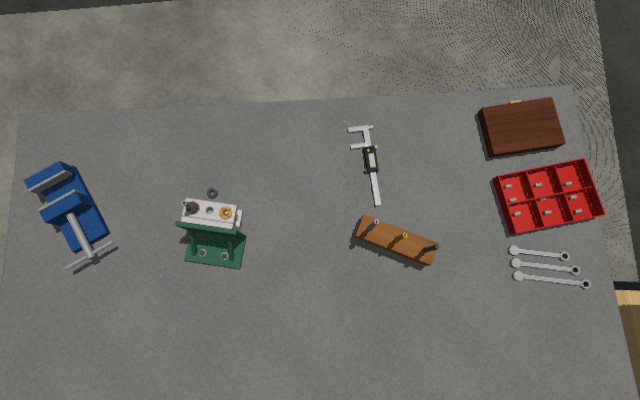

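The scene view shows the stand at lower left: bright rod top at about (232,252), brass at (198,284), dark stud at (155,307). The carriage's empty bushing is at about (345,153). In the top view the guide rod is near (376,221) and the empty bush near (226,212). I'll enlarge both.

```bash
python3 - <<'E'
from h import *
a=load('scene0')['pixels'];b=load('top0')['pixels']
def c(im,x,y,w,h,k): return cv2.resize(np.array(im)[y:y+h,x:x+w],(w*k,h*k),interpolation=cv2.INTER_CUBIC)
# each 400x300
A=c(a,200,230,80,60,5);B=c(a,315,105,80,60,5);C=c(b,345,205,80,60,5);D=c(b,175,180,80,60,5)
cv2.imwrite('pics/crops.png',np.vstack([np.hstack([A,B]),np.hstack([C,D])]))
E
```

```text
(no output)
```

View pics/crops.png

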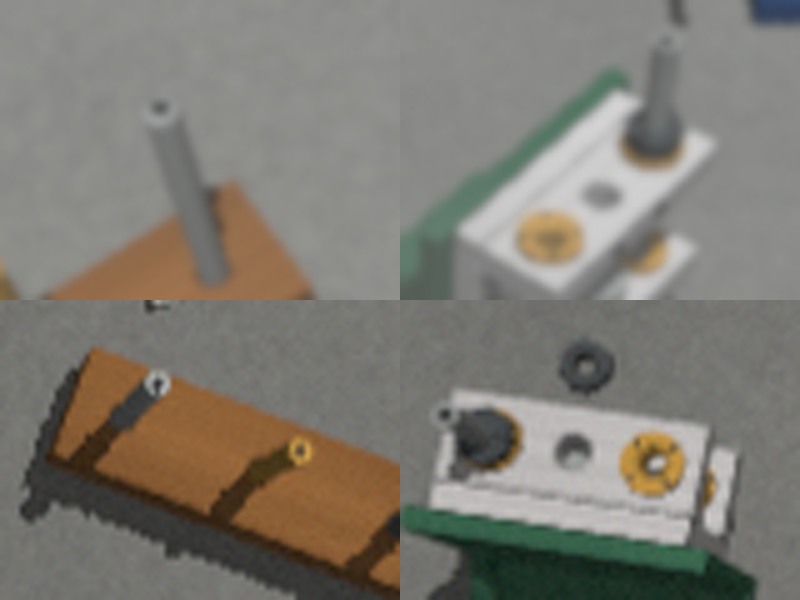

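The crops show the guide rod top at scene (232.0,251.6) and top view (376.2,221.2). The bush flange is at scene (344.6,152) and top view (225.2,212.2). The fitted rod top is at scene (368.2,113) and top view (183.6,202.6).

```bash
python3 - <<'E'
from h import *
s,t=load('scene0'),load('top0')
def fl(im,x,y,r=9):
    h=cv2.cvtColor(np.array(im['pixels']),cv2.COLOR_BGR2HSV)
    m=((h[...,0]>10)&(h[...,0]<28)&(h[...,1]>90)).astype(np.uint8)
    mm=np.zeros_like(m); mm[y-r:y+r+1,x-r:x+r+1]=1; m*=mm
    c=max(cv2.findContours(m,cv2.RETR_EXTERNAL,cv2.CHAIN_APPROX_NONE)[0],key=cv2.contourArea)
    return cv2.fitEllipse(cv2.convexHull(c))
es,et=fl(s,345,152),fl(t,225,212); print(es,et)
for n,a,b,z in(('rod',(232,251.6),(376.2,221.2),.18),('bush',(344.6,152),(225.2,212.2),.13),('bushfit',es[0],et[0],.13),('fit',(368.2,113),(183.6,202.6),.19)):
    print(n,tri(s,a,t,b),atz(s,a,z),atz(t,b,z))
for p in ((440,447),(710,428)): print('lug',atz(t,(175+(p[0]-400)/5,180+(p[1]-300)/5),.13))
print('brass',atz(t,(345+60-.4,205+30),.15))
E
```

```text
((344.4507751464844, 152.01919555664062), (8.390275001525879, 11.552103042602539), 101.46575164794922) ((225.0, 212.35011291503906), (12.068594932556152, 12.343840599060059), 90.0)
rod (array([ 0.55416621, -0.17086834,  0.17854388]), np.float64(0.0014759514696386863)) [ 0.55537216 -0.17090768  0.18      ] [ 0.55347672 -0.17119164  0.18      ]
bush (array([0.60348937, 0.18387524, 0.1281912 ]), np.float64(0.0006566235768953374)) [0.60436532 0.1824682  0.13      ] [0.60289305 0.18322411 0.13      ]
bushfit (array([0.60311277, 0.18438541, 0.12758113]), np.float64(0.0002904304125627263)) [0.60409442 0.18225244 0.13      ] [0.60255246 0.18370824 0.13      ]
fit (array([0.61983728, 0.26321122, 0.18872187]), np.float64(0.0005339861687729733)) [0.62048596 0.26196744 0.19      ] [0.61933805 0.26258575 0.19      ]
lug [0.61559008 0.28474875 0.13      ]
lug [0.61750988 0.15458058 0.13      ]
brass [ 0.52158016 -0.23898107  0.15      ]
```

Emit:
step_arm:
  commands: [-0.031,-0.032,0,0,0,8,-0.062,-0.064,0,0,0,16,-0.093,-0.096,0,0,0,24,-0.124,-0.128,0,0,0,32,-0.155,-0.16,0,0,0,40,-0.186,-0.192,0,0,0,48,-0.217,-0.224,0,0,0,56,-0.248,-0.256,0,0,0,64,-0.279,-0.288,0,0,0,72,-0.31,-0.32,0,0,0,80]
  jaw: 100

```text
t: 1.1
tcp_pos: [0.3939, 0.1829, 0.2312]
tool_rot: [0.765, 0.645, -0.0, -0.0]
force: [0.6, 0.4, -0.5]
finger_gap: 0.995
gripper_force: 0.0
```

```bash
cat >> h.py <<'E'
from scipy.spatial.transform import Rotation as Ro
def delta(pos,yang):
    s=manip.sense(); R=Ro.from_quat(s['tool_rot']); y=np.array([np.cos(yang),np.sin(yang),0]); z=np.array([0,0,-1.]); T=Ro.from_matrix(np.c_[np.cross(y,z),y,z])
    print('t',s['t'],'tcp',s['tcp_pos'],'F',s['force'],'gap',s['finger_gap'],'gf',s['gripper_force'],'q',s['q'].round(2))
    print('d',R.inv().apply(np.array(pos)-s['tcp_pos']).round(4),(R.inv()*T).as_rotvec(degrees=True).round(2))
E
python3 -c "
from h import *
delta([.5545,-.171,.23],np.radians(-25.5))"
```

```text
t 1.1 tcp [0.39393573 0.18291333 0.23122896] F [ 0.63554051  0.37919561 -0.45695614] gap 0.9951370927348553 gf 0.0 q [0.18 0.27 1.89 0.   0.98 0.35]
d [-0.3217  0.2181  0.0012] [-1.000e-02  0.000e+00  1.576e+01]
```

Emit:
step_arm:
  commands: [-0.035,0.024,0,0,0,2,-0.07,0.048,0,0,0,4,-0.105,0.072,0,0,0,6,-0.14,0.096,0,0,0,8,-0.175,0.12,0,0,0,10,-0.21,0.144,0,0,0,12,-0.245,0.168,0,0,0,14,-0.28,0.192,0,0,0,16,-0.31,0.21,0,0,0,16,-0.322,0.218,0,0,0,16]

```text
t: 2.1
tcp_pos: [0.5572, -0.172, 0.2309]
tool_rot: [0.846, 0.533, 0.0, 0.001]
force: [-0.2, 0.3, 0.0]
finger_gap: 1.002
gripper_force: 0.0
```

```bash
python3 -c "
from h import *
s=snap('scene','scene1');t=snap('top','top1')
delta([.5545,-.171,.15],np.radians(-25.5))
a=np.array(s['pixels'])[190:290,170:300];b=np.array(t['pixels'])[170:270,320:450]
f=lambda i:cv2.resize(i,None,fx=3,fy=3,interpolation=cv2.INTER_CUBIC)
cv2.imwrite('pics/c1.png',np.hstack([f(a),f(b)]))
p=manip.sense()['tcp_pos'];print(proj(s,p),proj(t,p))"
```

```text
t 2.2 tcp [ 0.55644672 -0.17023553  0.23076251] F [-0.04628873  0.32541484  0.16705395] gap 1.0019455091793728 gf 0.0 q [-0.49  0.47  1.54  0.    1.13 -0.04]
d [-0.0015 -0.0014  0.0808] [-0.02 -0.   -0.05]
[227.56387466 235.56051758] [379.07296029 216.42863692]
```

View pics/c1.png

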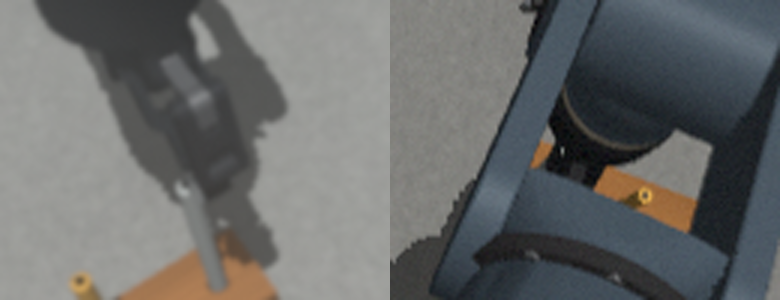

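The left crop shows the open fingers just above the bright rod, with its top at about scene (231,253). They are lined up with it, and the brass rod is clear. I'll descend to the rod.

Emit:
step_arm:
  commands: [-0.0015,-0.0015,0.01,0,0,0,-0.0015,-0.0015,0.02,0,0,0,-0.0015,-0.0015,0.03,0,0,0,-0.0015,-0.0015,0.04,0,0,0,-0.0015,-0.0015,0.05,0,0,0,-0.0015,-0.0015,0.06,0,0,0,-0.0015,-0.0015,0.07,0,0,0,-0.0015,-0.0015,0.08,0,0,0,-0.0015,-0.0015,0.088,0,0,0,-0.0015,-0.0015,0.088,0,0,0]

```text
t: 3.2
tcp_pos: [0.5533, -0.169, 0.1419]
tool_rot: [0.845, 0.534, -0.001, -0.001]
force: [-0.3, 0.6, 0.2]
finger_gap: 1.003
gripper_force: 0.0
```

Emit:
step_arm:
  commands: [0,0,0,0,0,0,0,0,0,0,0,0,0,0,0,0,0,0,0,0,0,0,0,0,0,0,0,0,0,0,0,0,0,0,0,0,0,0,0,0,0,0,0,0,0,0,0,0,0,0,0,0,0,0,0,0,0,0,0,0]
  jaw: 0
  grip_force: 60

```text
t: 4.2
tcp_pos: [0.5543, -0.1695, 0.1437]
tool_rot: [0.845, 0.534, 0.0, 0.0]
force: [-0.8, 0.2, 3.8]
finger_gap: 0.12
gripper_force: 58.4
```

```bash
python3 -c "
from h import *
delta([.5545,-.171,.143],np.radians(-25.5)); print(manip.sense()['ft_torque'])"
```

```text
t 4.2 tcp [ 0.55432807 -0.16949948  0.14366017] F [-0.81566997  0.18474869  3.79342799] gap 0.120066434455857 gf 58.418514132499695 q [-0.49  0.58  1.63  0.    0.93 -0.05]
d [-0.0013  0.0008  0.0007] [0.04 0.   0.09]
[0.04451018 0.11750621 0.04138827]
```

Emit:
step_arm:
  commands: [0,0,-0.005,0,0,0,0,0,-0.015,0,0,0,0,0,-0.03,0,0,0,0,0,-0.05,0,0,0,0,0,-0.07,0,0,0,0,0,-0.09,0,0,0,0,0,-0.11,0,0,0,0,0,-0.13,0,0,0,0,0,-0.145,0,0,0,0,0,-0.15,0,0,0]

```text
t: 5.2
tcp_pos: [0.5545, -0.1695, 0.2953]
tool_rot: [0.845, 0.534, 0.001, 0.001]
force: [-0.3, -0.2, -1.2]
finger_gap: 0.122
gripper_force: 58.6
```

```bash
python3 -c "
from h import *
delta([.603,.183,.293],np.radians(-25.5)); print(manip.sense()['ft_torque'])"
```

```text
t 5.2 tcp [ 0.55447922 -0.16950748  0.29528412] F [-0.27453403 -0.15707603 -1.15725236] gap 0.12187303312781299 gf 58.611844182014465 q [-0.49  0.4   1.47  0.    1.27 -0.05]
d [ 0.3392 -0.1074  0.002 ] [0.15 0.01 0.1 ]
[-0.02700204 -0.00769077 -0.0250065 ]
```

Emit:
step_arm:
  commands: [0.02,-0.0063,0,0,0,0,0.06,-0.019,0,0,0,0,0.1,-0.0316,0,0,0,0,0.145,-0.0458,0,0,0,0,0.19,-0.06,0,0,0,0,0.235,-0.0742,0,0,0,0,0.275,-0.0868,0,0,0,0,0.31,-0.098,0,0,0,0,0.33,-0.104,0,0,0,0,0.339,-0.107,0,0,0,0]

```text
t: 6.2
tcp_pos: [0.6021, 0.185, 0.2922]
tool_rot: [0.845, 0.535, -0.001, -0.001]
force: [-0.5, -0.4, -1.4]
finger_gap: 0.123
gripper_force: 58.6
```

Emit:
step_arm:
  commands: [0,0,0,0,0,0,0,0,0,0,0,0,0,0,0,0,0,0,0,0,0,0,0,0,0,0,0,0,0,0,0,0,0,0,0,0,0,0,0,0,0,0,0,0,0,0,0,0,0,0,0,0,0,0,0,0,0,0,0,0]

```text
t: 7.2
tcp_pos: [0.6029, 0.1828, 0.2933]
tool_rot: [0.845, 0.534, 0.0, 0.0]
force: [0.1, -0.5, -1.1]
finger_gap: 0.124
gripper_force: 58.6
```

```bash
python3 -c "
from h import *
s=snap('scene','scene2');t=snap('top','top2')
delta([.603,.183,.293],np.radians(-25.5))
a=np.array(s['pixels'])[70:200,290:420];b=np.array(t['pixels'])[150:280,160:290]
f=lambda i:cv2.resize(i,(400,400),interpolation=cv2.INTER_CUBIC)
cv2.imwrite('pics/c2.png',np.hstack([f(a),f(b)]))
"
```

```text
t 7.3 tcp [0.60292027 0.18278211 0.29329928] F [-0.12018395  0.40006613 -1.92845978] gap 0.11906814511062004 gf 58.560075759887695 q [ 0.12  0.47  1.35 -0.    1.32  0.56]
d [ 0.0002 -0.      0.0003] [-0.    0.    0.09]
```

View pics/c2.png

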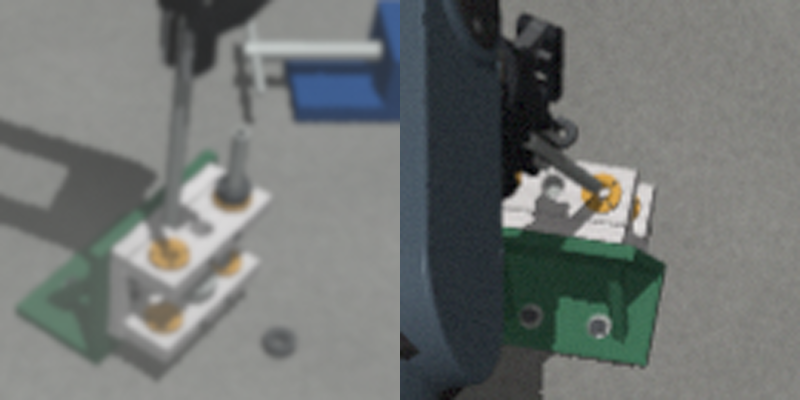

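Both crops show the rod hanging over the bronze flange, with its lower end at about scene (343,147) and top view (225,210). I'll enlarge to measure the tip and the tilt.

```bash
python3 -c "
from h import *
s=load('scene2');t=load('top2')
a=np.array(s['pixels'])[90:170,325:365];b=np.array(t['pixels'])[180:230,195:245]
f=lambda i,k:cv2.resize(i,None,fx=k,fy=k,interpolation=cv2.INTER_CUBIC)
A=f(a,7);B=f(b,9);B=np.vstack([B,np.zeros((A.shape[0]-B.shape[0],B.shape[1],3),np.uint8)])
cv2.imwrite('pics/c3.png',np.hstack([A,B]))
for z in(.13,.16,.25):print(z,proj(s,[.603,.183,z]),proj(t,[.603,.183,z]))
"
```

```text
0.13 [344.15527056 151.64659612] [225.29271737 212.15118372]
0.16 [345.08229077 141.92963503] [222.1979695 210.0019737]
0.25 [348.19900932 109.20684805] [211.55567155 202.61440107]
```

View pics/c3.png

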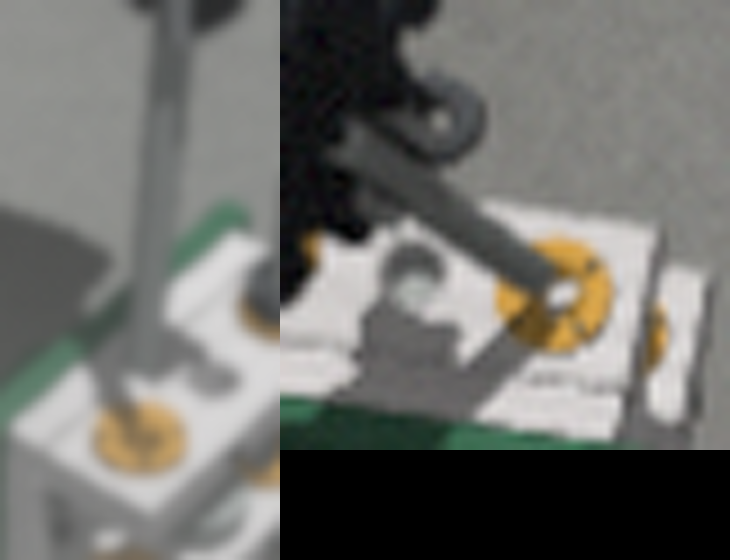

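```bash
python3 -c "
from h import *
s=load('scene2');t=load('top2')
# sub-pixel rod axis by gradient edges in scene rows
g=cv2.cvtColor(np.array(s['pixels']),cv2.COLOR_BGR2GRAY).astype(float)
L=[]
for v in range(97,124,2):
    c=int(round(proj(s,[.603,.183,.16+(142-v)*.09/33])[0])); r=np.diff(g[v,c-7:c+8]); print(v,g[v,c-7:c+8].astype(int)) if v%6==1 else 0
print(tri(s,(345.6,142),t,(222.7,210.1)))
for b in ((344.45,152.02),):
  print(tri(s,b,t,(225,212.35)))
print('axis px', [ (z,proj(s,[.603,.183,z]),proj(t,[.603,.183,z])) for z in(.17,.19,.21,.23)])
"
```

```text
97 [142 142 141 133 116  98  91  91  93 100 114 129 138 140 139]
103 [143 143 140 128 107  93  93  93  95 107 125 136 140 141 141]
109 [143 143 141 133 120 109 112 114 109 106 118 134 141 142 142]
115 [142 142 140 129 114 110 114 116 119 125 136 142 142 142 142]
121 [142 143 141 134 120 111 112 115 117 121 130 137 135 126 117]
(array([0.60348199, 0.18246674, 0.1600278 ]), np.float64(0.001945752096217037))
(array([0.60311242, 0.18438505, 0.12757926]), np.float64(0.00028800435981266205))
axis px [(0.17, array([345.40282196, 138.56815828]), array([221.12056969, 209.25384979])), (0.19, array([346.06213617, 131.65105293]), array([218.89234848, 207.70678014])), (0.21, array([346.74693798, 124.46263157]), array([216.56052647, 206.08801134])), (0.23, array([347.45870046, 116.98695653]), array([214.11768359, 204.39242477]))]
```

Emit:
step_arm:
  commands: [0,0,0.01,0,0,0,0,0,0.02,0,0,0,0,0,0.025,0,0,0,0,0,0.028,0,0,0,0,0,0.031,0,0,0,0,0,0.034,0,0,0,0,0,0.037,0,0,0,0,0,0.04,0,0,0,0,0,0.042,0,0,0,0,0,0.042,0,0,0]

```text
t: 8.3
tcp_pos: [0.6031, 0.1831, 0.2509]
tool_rot: [0.845, 0.534, 0.0, -0.0]
force: [0.1, 1.5, -2.8]
finger_gap: 0.124
gripper_force: 58.6
```

```bash
python3 -c "
from h import *
delta([.603,.183,.251],np.radians(-25.5)); print(manip.sense()['ft_torque'])"
```

```text
t 8.3 tcp [0.60306438 0.1831106  0.25091621] F [ 0.06841747  1.49639041 -2.79075924] gap 0.12390694652966952 gf 58.57660889625549 q [0.12 0.51 1.4  0.   1.23 0.56]
d [-0.0001 -0.     -0.0001] [-0.01 -0.05  0.09]
[ 0.59842929 -0.18936493  0.01736214]
```

Tip is in the lead-in, with a light sideways push toward +y. I'll ease 1 mm that way.

Emit:
step_arm:
  commands: [0.0005,-0.0002,0,0,0,0,0.001,-0.0004,0,0,0,0,0.001,-0.0004,0,0,0,0,0.001,-0.0004,0.003,0,0,0,0.001,-0.0004,0.006,0,0,0,0.001,-0.0004,0.009,0,0,0,0.001,-0.0004,0.012,0,0,0,0.001,-0.0004,0.014,0,0,0,0.001,-0.0004,0.014,0,0,0,0.001,-0.0004,0.014,0,0,0]

```text
t: 9.3
tcp_pos: [0.603, 0.1838, 0.237]
tool_rot: [0.845, 0.534, -0.0, -0.0]
force: [1.0, 1.5, -2.2]
finger_gap: 0.121
gripper_force: 58.5
```

```bash
python3 -c "
from h import *
delta([.603,.184,.237],np.radians(-25.5)); print(manip.sense()['ft_torque'])"
```

```text
t 9.3 tcp [0.60297711 0.18378442 0.23699172] F [ 1.02980905  1.49711519 -2.23046127] gap 0.12122807640203684 gf 58.48480939865112 q [ 0.12  0.53  1.41 -0.    1.2   0.56]
d [ 0.0002 -0.0001 -0.    ] [-0.01  0.01  0.09]
[ 0.45560123 -0.26826019  0.02004025]
```

Emit:
step_arm:
  commands: [0.0009,0.0002,0,0,0,0,0.0009,0.0002,0.004,0,0,0,0.0009,0.0002,0.008,0,0,0,0.0009,0.0002,0.012,0,0,0,0.0009,0.0002,0.016,0,0,0,0.0009,0.0002,0.02,0,0,0,0.0009,0.0002,0.024,0,0,0,0.0009,0.0002,0.028,0,0,0,0.0009,0.0002,0.031,0,0,0,0.0009,0.0002,0.031,0,0,0]

```text
t: 10.3
tcp_pos: [0.6034, 0.1845, 0.2057]
tool_rot: [0.845, 0.534, -0.0, -0.0]
force: [0.4, 0.4, -2.2]
finger_gap: 0.121
gripper_force: 58.6
```

```bash
python3 -c "
from h import *
delta([.6035,.1845,.206],np.radians(-25.5)); print(manip.sense()['ft_torque'])"
```

```text
t 10.3 tcp [0.60338081 0.18445924 0.20566917] F [ 0.41108232  0.35028873 -2.20659119] gap 0.12123645548652849 gf 58.55416417121887 q [ 0.12  0.56  1.44 -0.    1.14  0.56]
d [ 0.0001  0.0001 -0.0003] [-0.04  0.03  0.09]
[ 0.15149312 -0.12794684 -0.01527597]
```

Emit:
step_arm:
  commands: [0.0001,0.0001,0.004,0,0,0,0.0001,0.0001,0.008,0,0,0,0.0001,0.0001,0.011,0,0,0,0.0001,0.0001,0.014,0,0,0,0.0001,0.0001,0.017,0,0,0,0.0001,0.0001,0.02,0,0,0,0.0001,0.0001,0.023,0,0,0,0.0001,0.0001,0.026,0,0,0,0.0001,0.0001,0.029,0,0,0,0.0001,0.0001,0.029,0,0,0]

```text
t: 11.3
tcp_pos: [0.6035, 0.1846, 0.1767]
tool_rot: [0.845, 0.534, -0.0, -0.0]
force: [0.6, 1.2, -2.3]
finger_gap: 0.123
gripper_force: 58.6
```

```bash
python3 -c "
from h import *
delta([.6035,.1845,.1537],np.radians(-25.5)); print(manip.sense()['ft_torque'])"
```

```text
t 11.3 tcp [0.60348166 0.18456157 0.17672403] F [ 0.57187031  1.15047348 -2.30811032] gap 0.12331027973332388 gf 58.555646538734436 q [0.12 0.6  1.47 0.   1.08 0.56]
d [-0.      0.0001  0.023 ] [-0.04  0.02  0.08]
[ 0.12062217 -0.00237269  0.00711817]
```

Emit:
step_arm:
  commands: [0.0003,0,0.003,0,0,0,0.0003,0,0.006,0,0,0,0.0003,0,0.009,0,0,0,0.0003,0,0.012,0,0,0,0.0003,0,0.015,0,0,0,0.0003,0,0.018,0,0,0,0.0003,0,0.021,0,0,0,0.0003,0,0.023,0,0,0,0.0003,0,0.023,0,0,0,0.0003,0,0.023,0,0,0]

```text
t: 12.3
tcp_pos: [0.6039, 0.1849, 0.1543]
tool_rot: [0.845, 0.534, 0.0, 0.0]
force: [0.0, -0.5, -1.7]
finger_gap: 0.123
gripper_force: 58.6
```

```bash
python3 -c "
from h import *
s=snap('scene','scene4')
delta([.6035,.1845,.1537],np.radians(-25.5)); print(manip.sense()['ft_torque'])
a=np.array(s['pixels'])[85:195,305:415]
cv2.imwrite('pics/c4.png',cv2.resize(a,None,fx=5,fy=5,interpolation=cv2.INTER_CUBIC))
print(proj(s,[.6035,.184,.19]),proj(s,[.6198,.2625,.19]),proj(s,[.6035,.184,.02]),proj(s,[.6035,.184,.04]))
"
```

```text
t 12.35 tcp [0.60393477 0.18486181 0.15440545] F [-0.20160297  0.62315272 -2.44196846] gap 0.11936701978118511 gf 58.55986833572388 q [ 0.12  0.63  1.49 -0.    1.03  0.56]
d [-0.0005 -0.0002  0.0007] [ 0.01 -0.01  0.09]
[ 0.02076067  0.00379192 -0.02423853]
[346.47296235 131.44656696] [368.01178112 112.76739931] [341.50117001 182.94007741] [342.01294838 177.64889544]
```

View pics/c4.png

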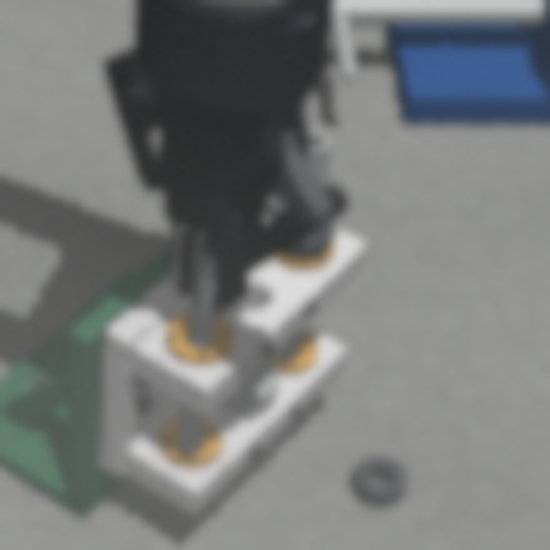

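The picture shows the rod passing through the upper flange at about (344,152) and into the lower one at (343,172), and the fitted rod and collar are undisturbed. I'll hold one more second for stillness, then hand in.

Emit:
step_arm:
  commands: [0,0,0.0005,0,0,0,0,0,0.0005,0,0,0,0,0,0.0005,0,0,0,0,0,0.0005,0,0,0,0,0,0.0005,0,0,0,0,0,0.0005,0,0,0,0,0,0.0005,0,0,0,0,0,0.0005,0,0,0,0,0,0.0005,0,0,0,0,0,0.0005,0,0,0]

```text
t: 13.35
tcp_pos: [0.6039, 0.1848, 0.1538]
tool_rot: [0.845, 0.534, 0.0, 0.0]
force: [-0.5, -0.2, -1.7]
finger_gap: 0.124
gripper_force: 58.6
```

```bash
python3 -c "
from h import *
delta([.6035,.1845,.1537],np.radians(-25.5)); print(manip.sign_off())"
```

```text
t 13.35 tcp [0.6038593  0.1848188  0.15380085] F [-0.48742269 -0.22576407 -1.70003417] gap 0.12363062409394837 gf 58.55980038642883 q [ 0.12  0.63  1.49 -0.    1.03  0.56]
d [-0.0004 -0.0002  0.0001] [0.   0.   0.09]
the job is handed in; nothing more can be done
None
```

The guide rod is through both bushings and held upright and still at 13.35 s, its top about level with the fitted rod's by TCP height (not seen directly); the job is handed in, no verdict returned.

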